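# Square up a row of tiles and index the end stop of the decorating jig

### The arm

A 6-joint arm with a two-finger parallel gripper is mounted at the origin on the work surface. World frame = base frame: x ahead of the robot, y to its left, z up, the work surface at z = 0. Lengths are in mm, angles in rad, forces in N, time in s.
With the tool pointing down it reaches from about 425 to 1125 mm from the base axis. Payload 14.9 kg.
Tool frame: the origin (TCP) lies midway between the tips of the shut fingers; the grasp point (between the pads) lies 19 mm behind it (manip.grip_depth is the distance from the TCP to the grasp point, in mm); z points along the fingers, y is the line along which they close (so a half turn about z gives the same grasp; the last joint's range is limited). The gripper opens to 91 mm and grips with 3 to 60 N. Pads are 32 mm wide; open, the fingers measure 118 mm over their backs; the gripper's body (76 mm by 178 mm) begins 60 mm behind the grasp point.
Start: joints at [-1.145, 0.379, 1.734, -0, 1.028, -0.033], TCP at [310.009, -627.625, 213.932] pointing down, gripper open.
Joint ranges: [-2.77, 2.77], [-0.74, 2.19], [0, 2.66], [-1.06, 4.2], [0.31, 2.87], [-3.08, 3.08]. Speed limits (rad/s): [1.89, 1.89, 2.39, 3.14, 3.14, 3.14].

### API

Orientations are given as a 3x3 rotation matrix whose columns are the frame's x, y, z axes.
In Python, from cell import manip, read_camera gives the robot as it stands. The module is installed in compiled form; this text tells all that it offers.
- The arm moves only by the tool carry_out, never from a script. Its argument "series" is a list of rows, each a list of 3 entries, a list of its own where there are three numbers: the shift along the tool's x, y, z in mm, then the turn, a rotation vector about the tool's x, y, z in rad, then the gripper command: -1 is fully open, 1 is shut, values between are in proportion. In form: [[[x, y, z], [ax, ay, az], gripper], ...]. A call has 1 to 12 rows; each row is the pose to reach, as a shift and turn from the pose commanded when the call began, along the tool's axes at that moment; what a row does not reach only later rows make up. A row lasts 1/12 s, in which the tool goes at most 41.7 mm and 7.16 degrees, less where a joint would pass 70% of its speed; a pose out of reach is approached as far as the arm can. A call with a gripper value outside its range is refused whole. The fingers move at their own pace and stop on an object; "force" is the grip in N (left out, the last holds). Time passes only in rows, so rows that repeat a pose let the fingers close. It gives the time, the measured TCP pose, the force, the opening and the grip force at its end, in the units of the state.
- manip.sense(): the state, without advancing time (a new reading comes with each control period).
- read_camera(name): name is "scene" or "side" or "wrist"; returns a dict with "frame" (400x640x3 uint8, blue, green, red), "depth" (400x640 float32, mm along the optical axis (not along the pixel's ray), 0 where there is no reading), "intrinsics" (3x3 intrinsics, pixels), "D" ([k1, k2, p1, p2, k3] as OpenCV has them; the pictures are not rectified), "R" (3x3) and "t" (3): a world point X has camera coordinates R X + t; the wrist camera has in their place "hand_eye" (4x4, takes a point from camera to tool coordinates, whose origin is the TCP and whose axes are the flange's). Camera axes: x right, y down, z forward; pixel columns grow to the right and rows downward; lengths in mm; the calibration is good to about 2 mm. A picture is of the moment at which its call begins: read the wrist's pose just before it.
- manip.sign_off(): hands the job in; it is judged then, once.
The state is a dict: "clock": time; "joint_positions": joint angles; "qd": joint speeds; "joint_efforts": joint torques, N m; "eef_pos": TCP position; "tcp_rot": TCP orientation; "force": force on the tool from outside, world axes, zero at the start; "ft_torque": the same for the moment, N m; "width": finger opening in mm; "grip_force": force on a finger pad.
Only numpy, scipy, OpenCV 4.12 (cv2) and the standard library are available. Lean on these libraries where they do the work, as an engineer would, in place of code of your own. Each camera call takes 0.05 s, during which the arm holds its last target. There are 200 camera calls.

### The job

On the tile decorating jig, nudge the three tiles along the board until they stand flat against the aluminium rail in one straight row, sliding and never lifting them. Then pull up the red plunger knob of the blue end stop, slide the stop one hole towards the tiles so that it closes up the row, and let the pin go fully home in that hole. Finish while still holding the knob, with the pin home, so that I can do up the clamp screw; leave the pots and tools around the jig where they are.

Things in the scene. Friction and masses are not known exactly. Their poses are not given: they have to be found in the camera images.
- jig: tile jig fixed to the table: plywood bed 250 x 540 mm, 18 mm thick, with a 30 mm square aluminium rail along its far side. Origin: on the table, near the bed's middle; x away from the robot to the rail, y along the rail, z up. In this frame the bed spans x -120 to 130, y +-270, top z 18 mm; the three tiles lie between the end block (+y end) and the blue stop (-y end)
- rail_face (a point): point on the rail's tile-side face (jig x = 70 mm), at the rail's middle, 33 mm above the table. The rail runs along jig y, x = 70 to 100 mm, top at z = 48 mm; 10 mm holes in its top every 40 mm. A tile is against the rail when its centre is 35 mm short of this face (jig x = 35 mm)
- block_face (a point): point on the tile-side face of the dark hardwood end block that closes the row at jig y = 135 mm. The block is 20 mm high on the bed, from the rail to jig x = -24 mm, 25 mm thick. With the stop one hole in, the three tiles fill the row between block and stop but for 3 mm
- tile_blue: loose handmade terracotta tile, 70 x 70 mm and 12 mm thick, about 110 g, cream face with a dark blue ring painted on it, lying flat on the bed 10 to 50 mm short of the rail, a few degrees askew. Origin: centre of its underside; z up. The tiles differ only in colour and lie side by side in any order
- tile_green: loose handmade terracotta tile, 70 x 70 mm and 12 mm thick, about 110 g, cream face with a green ring painted on it, lying flat on the bed 10 to 50 mm short of the rail, a few degrees askew. Origin: centre of its underside; z up. The tiles differ only in colour and lie side by side in any order
- tile_brown: loose handmade terracotta tile, 70 x 70 mm and 12 mm thick, about 110 g, cream face with a brown ring painted on it, lying flat on the bed 10 to 50 mm short of the rail, a few degrees askew. Origin: centre of its underside; z up. The tiles differ only in colour and lie side by side in any order
- stop (a joint): blue steel end stop, a 44 mm long sleeve sliding on the rail towards the tiles (jig +y) as the value grows; m. It starts pinned in the hole at 0; the next hole towards the tiles is at 0.040. At 0 the sleeve's middle, with the plunger, is at jig x 85, y -140 mm; sleeve top 53.5 mm above the table. Freed, it slides with 1.5 N, a few N more when pushing tiles, and stays where left
- plunger (a joint): spring lock pin on the sleeve, pulled straight up; m above fully home. 0 = home in a hole, 0.013 = end of travel. Its tip is round, 8 mm thick, clear of the rail from 0.009 on; between holes it rests on the rail, over a hole the spring pushes it down (5 N at home, 9.5 N at full travel). With the pin home the sleeve cannot slide (1 mm of play)
- knob: round red knob on top of the plunger, 26 mm across, 21 mm tall, upright sides over its middle 14 mm; moves with the pin. Origin: its centre, on the plunger's upright axis, 85 mm above the table with the pin home. Below it a barrel 15 mm thick stands 18 mm up from the sleeve top, with a 21 mm wide, 6 mm high nut at its foot
- stop_face (a point): middle of the tile-side face of the stop plate (6 mm thick, 26 mm high, reaching down to 2 mm above the bed and out to jig x = 1 mm), 50 mm from the rail's middle towards the robot, 33 mm above the table; at jig y = -118 mm when the stop is at 0, moving with it
- jar_on_bed: small blue jar with a white cap, 46 mm across, 62 mm tall, standing on the bed beyond the stop. Bystander. Origin: centre of its underside
- rib: flat yellow plastic throwing rib with round ends, 84 x 38 mm, 7 mm thick, lying on the bed beyond the end block. Bystander. Origin: centre of its underside
- mug: blue glazed mug, 80 mm across, 92 mm tall, on the left of the table. Bystander. Origin: centre of its underside
- bowl: terracotta bowl, 124 mm across, 50 mm tall, on the right. Bystander. Origin: centre of its underside
- brush: glaze brush, 200 mm long, lying on the right. Bystander. Origin: under its middle
- jar_green: green jar with a white cap, 64 mm across, 85 mm tall, behind the jig. Bystander. Origin: centre of its underside
- vase: small white vase, 92 mm across, 120 mm tall, behind the jig. Bystander. Origin: centre of its underside
Things that resemble listed ones, but are neither listed nor needed, are in the scene too. What is shaped like the tile_blue but pink or yellow is not meant. Leave any yellow look-alike of the tile_green alone.

How it is judged:
By the outcome, as a careful person would: the job done as asked, in the order asked, and still so for the second after the job is handed in, while the arm keeps its last pose, push and grip.
It also fails if it takes over 54 s, if anything falls off the work surface, if the arm or the gripper's body presses on something with over 40 N, if the wrist force passes 120 N, or if a joint passes its speed limit or range.

## Working session

There is one attempt and no reset: what is moved stays moved. The work goes in short steps, Python scripts to look and compute and a tool call to move; the robot and the scene stay as the last step left them, time stands still between calls to the robot, and variables do not carry over. Pictures are saved under pics/ and viewed, at most 10 in all, crops included, and the job is handed in when it is done.

Besides the shell and the picture viewer there is one more tool, called after "Call:" by a JSON object that holds its "fn" and its "kwargs", one argument or row to a line. carry_out: Moves the arm, as the interface text tells. Its arguments: {"type":"object","properties":{"series":{"type":"array"},"force":{"type":"number"}},"required":["series"]}

```bash
mkdir -p pics; ls
cat > h.py <<'E'
import numpy as np, cv2
from cell import manip, read_camera
def world(c, px, s=None):
    """pixel list -> world points with depth"""
    px=np.array(px,float).reshape(-1,1,2)
    n=cv2.undistortPoints(px,np.array(c["intrinsics"]),np.array(c["D"])).reshape(-1,2)
    out=[]
    for (u,v),(a,b) in zip(px.reshape(-1,2),n):
        d=np.asarray(c["depth"])[int(v)-1:int(v)+2,int(u)-1:int(u)+2]; d=np.median(d[d>0]) if (d>0).any() else np.nan
        p=np.array([a*d,b*d,d])
        if "R" in c: p=np.array(c["R"]).T@(p-np.array(c["t"]).ravel())
        else:
            p=(np.array(c["hand_eye"])@np.r_[p,1])[:3]; p=np.array(s["tcp_rot"])@p+np.array(s["eef_pos"])
        out.append(p)
    return np.array(out)
def ray(c, px, z, s=None):
    """pixel -> world on plane z"""
    px=np.array(px,float).reshape(-1,1,2)
    n=cv2.undistortPoints(px,np.array(c["intrinsics"]),np.array(c["D"])).reshape(-1,2)
    d=np.c_[n,np.ones(len(n))]
    if "R" in c:
        R=np.array(c["R"]);o=-R.T@np.array(c["t"]).ravel();d=d@R
    else:
        H=np.array(c["hand_eye"]);T=np.array(s["tcp_rot"]);o=T@H[:3,3]+np.array(s["eef_pos"]);d=d@(T@H[:3,:3]).T
    return o+d*((z-o[2])/d[:,2])[:,None]
E
python3 - <<'E'
from h import *
import pickle
s=manip.sense(); print(s)
for n in("scene","side","wrist"):
    c=read_camera(n); cv2.imwrite(f"pics/{n}0.png",c["frame"]); pickle.dump((c,s),open(f"{n}0.pkl","wb"))
    if "t" in c: print(n,-np.array(c["R"]).T@np.array(c["t"]).ravel())
    else: print(c["hand_eye"])
E
```

```text
pics
{'clock': 0.0, 'joint_positions': array([-1.14533595e+00,  3.79420902e-01,  1.73480681e+00,  1.80137669e-05,
        1.02852057e+00, -3.32999064e-02]), 'qd': array([ 0.00044214, -0.00119197,  0.00185019,  0.00036044,  0.00149238,
        0.00112792]), 'joint_efforts': array([ 2.24544921e-03, -7.63711309e+01, -4.34369481e+01,  6.51512761e-02,
        4.24269377e-02, -8.22565107e-05]), 'eef_pos': array([ 309.81077044, -627.23876816,  213.26674577]), 'tcp_rot': array([[ 8.96606314e-01,  4.42828300e-01, -4.62920784e-04],
       [ 4.42828539e-01, -8.96605690e-01,  1.05897207e-03],
       [ 5.38853911e-05, -1.15447557e-03, -9.99999332e-01]]), 'force': array([ 0.09518002,  0.3146008 , -0.30582665]), 'ft_torque': array([-0.03133066,  0.02131288, -0.00438714]), 'grip_force': 0.0, 'width': 91.1433450953231}
scene [1056.35748595  633.68839045  926.60596981]
side [ 364.96735675 1055.58684632 1069.09961252]
[[ 4.50431187e-04 -9.71827548e-01 -2.35692625e-01  6.64139749e+01]
 [ 9.99999848e-01  5.12915992e-04 -2.03802610e-04 -1.29391726e+00]
 [ 3.18951508e-04 -2.35692498e-01  9.71827631e-01 -1.71081400e+02]
 [ 0.00000000e+00  0.00000000e+00  0.00000000e+00  1.00000000e+00]]
```

View pics/scene0.png

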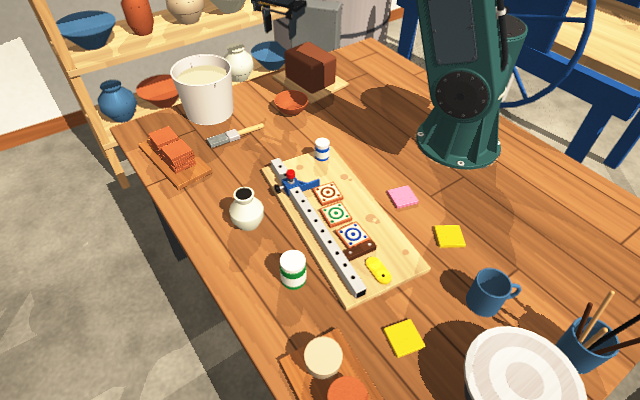

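View pics/side0.png

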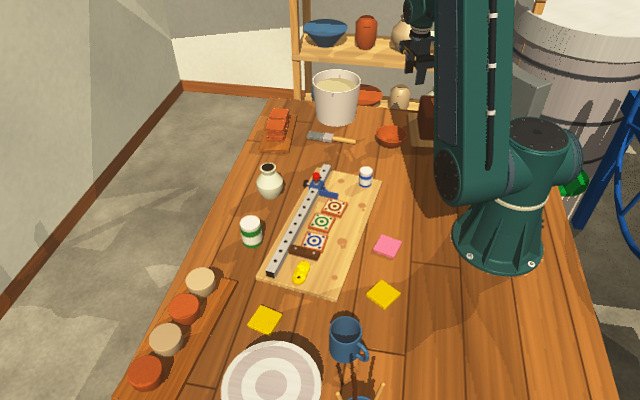

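The scene picture shows the rail from (278,164) to (360,291), the red knob at (291,174), and tiles brown (328,192), green (336,212) and blue (353,234). The block is at (360,248). The side picture shows the same, with the knob at (316,177).

Run:
```python
from h import *
import pickle
np.set_printoptions(precision=1,suppress=True)
for n,px in(("scene",[(291,174),(328,192),(336,212),(353,234),(360,248),(310,214),(345,267),(429,268),(351,304)]),("side",[(316,177),(335,206),(322,222),(315,241),(307,253),(309,205),(284,250),(335,298),(381,181)])):
    c,s=pickle.load(open(n+"0.pkl","rb")); print(n); print(world(c,px))
```

```text
scene
[[ 607.5 -108.1   92.9]
 [ 527.5  -36.1   32.6]
 [ 554.2   38.    30.7]
 [ 564.5  127.    31.3]
 [ 582.6  177.6   38.9]
 [ 626.8   14.    47.7]
 [ 654.9  205.8   48.6]
 [ 466.5  317.    17.5]
 [ 693.6  281.2   17.5]]
side
[[ 601.2 -103.5   90.9]
 [ 524.7  -39.4   29. ]
 [ 553.5   44.    30.7]
 [ 559.8  128.7   30.5]
 [ 572.7  186.5   37.3]
 [ 606.5   -8.3   48.4]
 [ 640.3  196.4   48. ]
 [ 466.4  316.9   17.4]
 [ 385.3 -215.9   12.9]]
```

```bash
cat >> h.py <<'E'
from scipy.spatial.transform import Rotation as Ro
O=np.array([544.7,32.]);YAW=-np.arctan2(81,533)
def jig2w(p,O=None,yaw=None):
    O=globals()['O'] if O is None else O; yaw=YAW if yaw is None else yaw
    e=np.array([np.cos(yaw),np.sin(yaw)]);f=np.array([-e[1],e[0]])
    return np.r_[O+p[0]*e+p[1]*f,p[2]]
def down(yaw): return np.array([[np.cos(yaw),np.sin(yaw),0],[np.sin(yaw),-np.cos(yaw),0],[0,0,-1]])
def go(pw,yaw,s):
    """shift and turn in tool axes from sensed pose"""
    T=np.array(s["tcp_rot"]); return (T.T@(pw-np.array(s["eef_pos"]))).round(1), Ro.from_matrix(T.T@down(yaw)).as_rotvec().round(4)
E
python3 - <<'E'
from h import *
import pickle
np.set_printoptions(precision=1,suppress=True)
c,s=pickle.load(open("scene0.pkl","rb"))
v,u=np.mgrid[0:400:4,0:640:4];P=world(c,np.c_[u.ravel(),v.ravel()])
m=(P[:,0]>200)&(P[:,0]<700)&(P[:,1]>-750)&(P[:,1]<200)&(P[:,2]>90)
print(np.c_[u.ravel()[m],v.ravel()[m],P[m]][:60])
print(pickle.load(open("wrist0.pkl","rb"))[0]["intrinsics"])
print(go(jig2w([-40,-15,300]),YAW,s))
E
```

```text
[[ 252.     4.   377.9 -689.   311.9]
 [ 256.     4.   369.4 -676.   314.5]
 [ 260.     4.   360.  -665.1  316.2]
 [ 264.     4.   345.1 -664.2  313.1]
 [ 268.     4.   343.3 -639.7  321.2]
 [ 272.     4.   335.9 -625.7  324.4]
 [ 276.     4.   328.6 -611.6  327.7]
 [ 280.     4.   322.  -596.7  331.3]
 [ 284.     4.   313.9 -584.6  333.7]
 [ 288.     4.   305.8 -572.7  336. ]
 [ 292.     4.   293.3 -567.8  334.9]
 [ 296.     4.   285.2 -556.   337.1]
 [ 300.     4.   271.1 -553.5  334.7]
 [ 304.     4.   249.3 -562.1  326.8]
 [ 420.     4.   274.4  -40.9  512.8]
 [ 424.     4.   271.   -31.8  515.1]
 [ 428.     4.   268.5  -22.2  517.8]
 [ 432.     4.   265.8  -12.9  520.4]
 [ 436.     4.   262.1   -4.6  522.4]
 [ 440.     4.   259.3    4.3  524.8]
 [ 444.     4.   254.4   11.6  526.1]
 [ 448.     4.   252.5   21.   528.9]
 [ 452.     4.   247.5   27.9  530.1]
 [ 456.     4.   244.5   36.3  532.3]
 [ 460.     4.   239.6   43.1  533.5]
 [ 464.     4.   237.5   52.   536. ]
 [ 468.     4.   232.1   58.3  536.9]
 [ 472.     4.   228.    65.6  538.4]
 [ 476.     4.   224.    72.8  540. 
[... 605 characters left out ...]
1.8]
 [ 436.     8.   261.5   -2.6  514. ]
 [ 440.     8.   257.5    5.5  515.9]
 [ 444.     8.   254.1   13.9  518. ]
 [ 448.     8.   250.3   21.9  519.9]
 [ 452.     8.   246.4   29.8  521.7]
 [ 456.     8.   244.2   38.7  524.3]
 [ 460.     8.   239.5   45.8  525.7]
 [ 464.     8.   235.7   53.4  527.4]
 [ 468.     8.   231.8   60.9  529.1]
 [ 472.     8.   227.1   67.8  530.4]
 [ 476.     8.   223.9   75.5  532.3]
 [ 480.     8.   218.3   81.7  533.1]
 [ 484.     8.   215.7   89.7  535.3]
 [ 488.     8.   205.7   92.9  534. ]
 [ 264.    12.   346.9 -665.6  286. ]]
[[353.5   0.  316.6]
 [  0.  353.5 204.9]
 [  0.    0.    1. ]]
(array([ 461.2, -497.8,  -86.1]), array([-0. ,  0. ,  0.6]))
```

Run:
```python
from h import *
s=manip.sense(); print(go(jig2w([-80,-15,200]),YAW,s), jig2w([-80,-15,200]))
```

```text
(array([ 428.4, -520.6,   13.9]), array([-9.000e-04,  2.000e-04,  6.096e-01])) [463.35442157  29.18986316 200.        ]
```

Call:
{"fn": "carry_out", "kwargs": {
  "series": [
    [[20, -24, -30], [0, 0, 0.05], -1],
    [[45, -55, -50], [0, 0, 0.1], -1],
    [[71, -86, -60], [0, 0, 0.18], -1],
    [[97, -118, -60], [0, 0, 0.26], -1],
    [[123, -150, -60], [0, 0, 0.34], -1],
    [[149, -182, -60], [0, 0, 0.42], -1],
    [[175, -213, -60], [0, 0, 0.5], -1],
    [[201, -245, -60], [0, 0, 0.6096], -1],
    [[227, -277, -60], [0, 0, 0.6096], -1],
    [[253, -308, -60], [0, 0, 0.6096], -1],
    [[279, -340, -60], [0, 0, 0.6096], -1],
    [[305, -371, -60], [0, 0, 0.6096], -1]
  ]
}}

```text
clock: 1.15
eef_pos: [418.9, -157.9, 274.0]
tcp_rot: [[0.989, -0.151, 0.0], [-0.151, -0.989, -0.0], [0.0, 0.0, -1.0]]
force: [1.3, -0.3, -0.3]
width: 91.2
grip_force: 0.0
```

Run:
```python
from h import *
s=manip.sense(); print(s["eef_pos"],s["joint_positions"],go(jig2w([-80,-15,200]),YAW,s))
```

```text
[ 418.91436057 -157.94412507  273.99374788] [-4.12635738e-01 -1.19005201e-01  2.18274377e+00  3.30582774e-05
  1.07757252e+00  1.30926844e+00] (array([  15.7, -191.7,   74. ]), array([ 0.    , -0.0003, -0.0003]))
```

Call:
{"fn": "carry_out", "kwargs": {
  "series": [
    [[3, -35, 0], [0, 0, 0], -1],
    [[6, -70, 10], [0, 0, 0], -1],
    [[9, -105, 25], [0, 0, 0], -1],
    [[12, -140, 45], [0, 0, 0], -1],
    [[14, -172, 65], [0, 0, 0], -1],
    [[15.7, -192, 74], [0, 0, 0], -1],
    [[15.7, -192, 74], [0, 0, 0], -1],
    [[15.7, -192, 74], [0, 0, 0], -1]
  ]
}}

```text
clock: 1.82
eef_pos: [463.2, 28.2, 199.4]
tcp_rot: [[0.989, -0.148, -0.001], [-0.148, -0.989, -0.0], [-0.001, 0.0, -1.0]]
force: [-0.6, 0.2, -0.0]
width: 91.2
grip_force: 0.0
```

Run:
```python
from h import *
import pickle
s=manip.sense(); c=read_camera("wrist"); print(s["clock"],s["eef_pos"]); cv2.imwrite("pics/wrist1.png",c["frame"]); pickle.dump((c,s),open("wrist1.pkl","wb"))
```

```text
1.8167 [463.17437656  28.24236178 199.38863681]
```

View pics/wrist1.png

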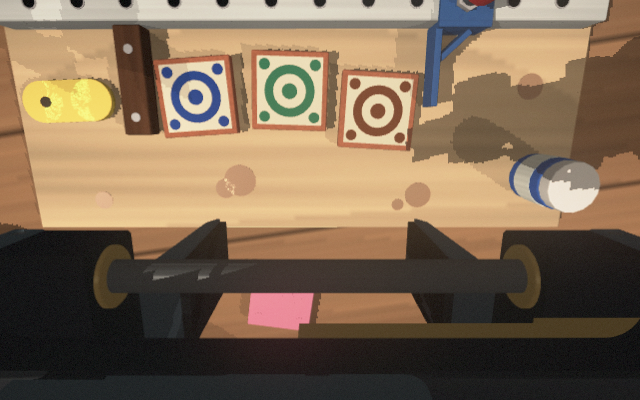

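The wrist picture shows blue tile at (196,97), green at (290,91), brown at (378,111). The block's front corners are at (126,134) and (158,132). The bed's near corners are at about (42,226) and (559,228), the stop plate ends at (431,105), and the knob is at (470,2).

Run:
```python
from h import *
import pickle
np.set_printoptions(precision=1,suppress=True)
c,s=pickle.load(open("wrist1.pkl","rb"))
w=lambda px,z: ray(c,px,z,s)
a,b=w([(42,226),(559,228)],18)[:,:2]
print("corners",a,b,np.linalg.norm(a-b))
e=(a-b)/np.linalg.norm(a-b);f=np.array([e[1],-e[0]]) # e=+y, f=+x
O1=(a+b)/2+120*f; yaw=np.arctan2(f[1],f[0]); print("O",O1,"yaw",yaw)
J=lambda P: np.c_[(P[:,:2]-O1)@f,(P[:,:2]-O1)@e,P[:,2]]
print("block front corners (x=-24,y=160/135)",J(w([(126,134),(158,132)],38)))
print("stop plate end (x=1,y~-118)",J(w([(424,105),(437,105)],46)))
# colour segmentation of tiles: cream+terracotta top; use edges of depth ~ 30 height
v,u=np.mgrid[0:215:1,0:640:1];P=world(c,np.c_[u.ravel(),v.ravel()],s);Q=J(P)
print("bed z",np.nanmedian(P[(abs(Q[:,0]+70)<20)&(abs(Q[:,1])<60),2]))
m=(P[:,2]>25)&(P[:,2]<34)&(Q[:,0]<67)&(Q[:,0]>-60)&(Q[:,1]<133)&(Q[:,1]>-112)
im=np.zeros((215,640),np.uint8);im.ravel()[m]=255
for ct in cv2.findContours(im,cv2.RETR_EXTERNAL,cv2.CHAIN_APPROX_NONE)[0]:
    if cv2.contourArea(ct)>2000:
        q=J(w(ct.reshape(-1,2)+0.5,30))[:,:2].astype(np.float32); print("tile",cv2.minAreaRect(q))
print("centres",J(w([(196,97),(290,91),(378,111)],30)))
m=(abs(P[:,2]-48)<3)&(abs(Q[:,1])<100); print("rail top x range",np.percentile(Q[m,0],[0.5,50,99.5]) , np.median(P[m,2]))
for lo,hi in((-90,0),(0,100)):
    mm=m&(Q[:,1]>lo)&(Q[:,1]<hi); print(np.percentile(Q[mm,0],[1,5]))
```

```text
corners [463.3 319.5] [ 381.4 -214.3] 540.0586467919301
O [541.   34.4] yaw -0.15217613884705308
block front corners (x=-24,y=160/135) [[-24.6 159.8  38. ]
 [-22.6 130.   38. ]]
stop plate end (x=1,y~-118) [[   2.  -111.2   46. ]
 [   2.  -122.7   46. ]]
bed z 18.24015451934102
tile ((-3.2203826904296875, -72.74357604980469), (70.13871765136719, 68.95896911621094), 86.87525939941406)
tile ((8.579978942871094, 94.48271179199219), (69.09844207763672, 70.9074478149414), 4.15867280960083)
tile ((14.102226257324219, 8.614822387695312), (69.81938934326172, 69.01520538330078), 88.46529388427734)
centres [[  8.9  95.1  30. ]
 [ 14.5   8.3  30. ]
 [ -3.  -73.4  30. ]]
rail top x range [69.1 76.5 84.2] 48.34041845259678
[69.5 69.9]
[69.1 69.6]
```

```bash
sed -i 's/^O=.*/O=np.array([541.0,34.4]);YAW=-0.1522/' h.py
cat >> h.py <<'E'
def jpos(s):
    e=np.array([np.cos(YAW),np.sin(YAW)]);d=np.array(s["eef_pos"])[:2]-O
    return np.r_[d@e,d@[-e[1],e[0]],s["eef_pos"][2]]
E
python3 - <<'E'
from h import *
s=manip.sense(); print(s["eef_pos"],jpos(s),go(jig2w([-62,94.5,22.5]),YAW,s))
E
```

```text
[463.43046096  27.52957321 199.95744248] [-75.63118261 -18.55155972 199.95744248] (array([  14. , -113. ,  177.4]), array([0.0002, 0.0004, 0.0024]))
```

Call:
{"fn": "carry_out", "kwargs": {
  "series": [
    [[4, -30, 25], [0, 0, 0], 0.47],
    [[7, -60, 52], [0, 0, 0], 0.47],
    [[10, -88, 80], [0, 0, 0], 0.47],
    [[13, -108, 110], [0, 0, 0], 0.47],
    [[14, -113, 140], [0, 0, 0], 0.47],
    [[14, -113, 162], [0, 0, 0], 0.47],
    [[14, -113, 173], [0, 0, 0], 0.47],
    [[14, -113, 177.5], [0, 0, 0], 0.47],
    [[14, -113, 177.5], [0, 0, 0], 0.47],
    [[14, -113, 177.5], [0, 0, 0], 0.47]
  ]
}}

```text
clock: 2.7
eef_pos: [495.2, 136.7, 23.7]
tcp_rot: [[0.989, -0.151, 0.001], [-0.151, -0.989, 0.0], [0.001, -0.001, -1.0]]
force: [-0.8, -0.8, 0.9]
width: 27.0
grip_force: 0.0
```

Run:
```python
from h import *
s=manip.sense(); print(jpos(s),s["force"],s["width"],go(jig2w([-18,94.5,22.5]),YAW,s))
```

```text
[-60.76150162  94.17037514  23.65468613] [-0.82821863 -0.75734034  0.93089267] 27.026087968015137 (array([42.8, -0.3,  1.2]), array([-0.0005, -0.0014,  0.0004]))
```

Call:
{"fn": "carry_out", "kwargs": {
  "series": [
    [[6, 0, 0.6], [0, 0, 0], 0.47],
    [[11, 0, 0.6], [0, 0, 0], 0.47],
    [[15, 0, 0.6], [0, 0, 0], 0.47],
    [[19, 0, 0.6], [0, 0, 0], 0.47],
    [[23, 0, 0.6], [0, 0, 0], 0.47],
    [[27, 0, 0.6], [0, 0, 0], 0.47],
    [[31, 0, 0.6], [0, 0, 0], 0.47],
    [[35, 0, 0.6], [0, 0, 0], 0.47],
    [[38, 0, 0.6], [0, 0, 0], 0.47],
    [[40, 0, 0.6], [0, 0, 0], 0.47],
    [[41.5, 0, 0.6], [0, 0, 0], 0.47],
    [[42.5, 0, 0.6], [0, 0, 0], 0.47]
  ]
}}

```text
clock: 3.7
eef_pos: [536.5, 130.8, 21.8]
tcp_rot: [[0.989, -0.15, -0.0], [-0.15, -0.989, 0.0], [-0.0, 0.0, -1.0]]
force: [0.3, 0.7, 0.4]
width: 24.0
grip_force: 0.4
```

Run:
```python
from h import *
s=manip.sense(); print(jpos(s),s["force"],s["width"])
```

```text
[-19.09989674  94.56032356  21.79100865] [0.29705061 0.67155999 0.39120724] 24.00016111114889
```

Call:
{"fn": "carry_out", "kwargs": {
  "series": [
    [[0.7, 0, 0], [0, 0, 0], 0.47],
    [[1.4, 0, 0], [0, 0, 0], 0.47],
    [[2.0, 0, 0], [0, 0, 0], 0.47],
    [[2.5, 0, 0], [0, 0, 0], 0.47],
    [[3, 0, 0], [0, 0, 0], 0.47],
    [[3, 0, 0], [0, 0, 0], 0.47]
  ]
}}

```text
clock: 4.2
eef_pos: [537.7, 130.4, 21.6]
tcp_rot: [[0.989, -0.15, -0.003], [-0.15, -0.989, -0.0], [-0.003, 0.001, -1.0]]
force: [-10.4, 4.0, 8.5]
width: 23.9
grip_force: 5.3
```

Run:
```python
from h import *
import pickle
s=manip.sense(); print(jpos(s),s["force"],s["width"])
c=read_camera("wrist");cv2.imwrite("pics/wrist2.png",c["frame"]); pickle.dump((c,s),open("wrist2.pkl","wb"))
```

```text
[-17.78507686  94.37849934  21.60552233] [-10.4449046    3.96483398   8.53432129] 23.920408570584776
```

View pics/wrist2.png

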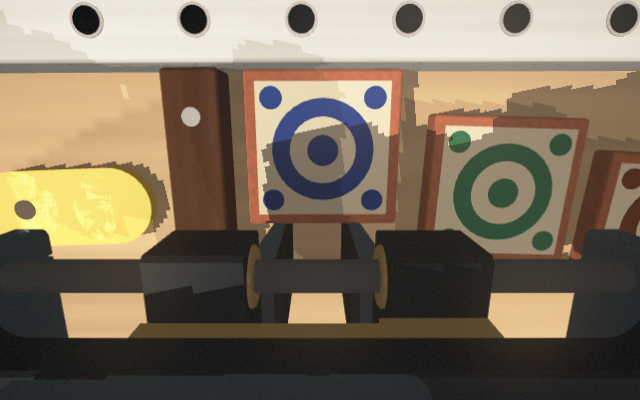

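The picture shows the blue tile square and flat against the rail, its top edge at row 70 from (244,70) to (402,70). The contact force is 10 N. Next is the green tile.

Call:
{"fn": "carry_out", "kwargs": {
  "series": [
    [[-12, 0, 0], [0, 0, 0], 0.47],
    [[-30, 3, -0.5], [0, 0, 0], 0.47],
    [[-31, 30, -0.5], [0, 0, 0], 0.47],
    [[-31, 60, -0.5], [0, 0, 0], 0.47],
    [[-31, 80, -0.5], [0, 0, 0], 0.47],
    [[-31, 86, -0.5], [0, 0, 0], 0.47],
    [[-29, 86, -0.5], [0, 0, 0], 0.47],
    [[-25, 86, -0.5], [0, 0, 0], 0.47],
    [[-20, 86, -0.5], [0, 0, 0], 0.47],
    [[-15, 86, -0.5], [0, 0, 0], 0.47],
    [[-10, 86, -0.5], [0, 0, 0], 0.47],
    [[-6, 86, -0.5], [0, 0, 0], 0.47]
  ]
}}

```text
clock: 5.25
eef_pos: [521.2, 46.7, 22.3]
tcp_rot: [[0.989, -0.15, 0.0], [-0.15, -0.989, 0.0], [0.0, -0.0, -1.0]]
force: [-2.3, 0.0, 1.8]
width: 24.2
grip_force: 0.9
```

Run:
```python
from h import *
s=manip.sense(); print(jpos(s),s["force"],s["width"])
```

```text
[-21.38489253   9.11313829  22.30199556] [-2.26179468  0.02444477  1.80194442] 24.247029636780336
```

Call:
{"fn": "carry_out", "kwargs": {
  "series": [
    [[1.5, 0, 0], [0, 0, 0], 0.47],
    [[3, 0, 0], [0, 0, 0], 0.47],
    [[4, 0, 0], [0, 0, 0], 0.47],
    [[4.7, 0, 0], [0, 0, 0], 0.47],
    [[5.2, 0, 0], [0, 0, 0], 0.47],
    [[5.2, 0, 0], [0, 0, 0], 0.47]
  ]
}}

```text
clock: 5.75
eef_pos: [525.0, 45.5, 22.2]
tcp_rot: [[0.989, -0.15, -0.001], [-0.15, -0.989, 0.0], [-0.001, 0.0, -1.0]]
force: [-4.8, 2.1, 1.6]
width: 24.4
grip_force: 2.2
```

Run:
```python
from h import *
s=manip.sense(); print(jpos(s),s["force"],s["width"])
```

```text
[-17.47640128   8.50942773  22.23727645] [-4.82548971  2.12948813  1.6233106 ] 24.423353191416272
```

Call:
{"fn": "carry_out", "kwargs": {
  "series": [
    [[0.7, 0, 0], [0, 0, 0], 0.47],
    [[0.7, 0, 0], [0, 0, 0], 0.47],
    [[-12, 0, 0], [0, 0, 0], 0.47],
    [[-35, 0, 0], [0, 0, 0], 0.47],
    [[-47, 12, 0], [0, 0, 0], 0.47],
    [[-48, 45, 0], [0, 0, 0], 0.47],
    [[-48, 73, 0], [0, 0, 0], 0.47],
    [[-48, 82, 0], [0, 0, 0], 0.47],
    [[-45, 82, 0], [0, 0, 0], 0.47],
    [[-40, 82, 0], [0, 0, 0], 0.47],
    [[-35, 82, 0], [0, 0, 0], 0.47],
    [[-30, 82, 0], [0, 0, 0], 0.47]
  ]
}}

```text
clock: 6.75
eef_pos: [484.4, -30.4, 22.3]
tcp_rot: [[0.989, -0.149, 0.0], [-0.149, -0.989, 0.0], [0.0, -0.0, -1.0]]
force: [-1.2, 0.9, 0.8]
width: 24.0
grip_force: 0.6
```

Call:
{"fn": "carry_out", "kwargs": {
  "series": [
    [[5, 0, 0], [0, 0, 0], 0.47],
    [[10, 0, 0], [0, 0, 0], 0.47],
    [[15, 0, 0], [0, 0, 0], 0.47],
    [[20, 0, 0], [0, 0, 0], 0.47],
    [[24, 0, 0], [0, 0, 0], 0.47],
    [[27, 0, 0], [0, 0, 0], 0.47],
    [[29, 0, 0], [0, 0, 0], 0.47],
    [[30, 0, 0], [0, 0, 0], 0.47],
    [[30, 0, 0], [0, 0, 0], 0.47]
  ]
}}

```text
clock: 7.5
eef_pos: [512.9, -35.6, 22.2]
tcp_rot: [[0.989, -0.15, -0.001], [-0.15, -0.989, 0.0], [-0.001, 0.0, -1.0]]
force: [-2.9, 0.7, 0.6]
width: 24.3
grip_force: 1.3
```

Run:
```python
from h import *
s=manip.sense(); print(jpos(s),s["force"],s["width"])
```

```text
[-17.10930722 -73.4818583   22.22696311] [-2.90911866  0.73121931  0.61093535] 24.303469835414898
```

Call:
{"fn": "carry_out", "kwargs": {
  "series": [
    [[0.8, 0, 0], [0, 0, 0], 0.47],
    [[1.4, 0, 0], [0, 0, 0], 0.47],
    [[1.4, 0, 0], [0, 0, 0], 0.47],
    [[-8, 0, 0], [0, 0, 0], 0.47],
    [[-20, 0, -2], [0, 0, 0], 0.47],
    [[-23, 0, -30], [0, 0, 0], 0],
    [[-23, 0, -70], [0, 0, 0], -0.2],
    [[-23, 0, -110], [0, 0, 0], -0.2],
    [[-23, 0, -150], [0, 0, 0], -0.2],
    [[-23, 0, -170], [0, 0, 0], -0.2],
    [[-23, 0, -170], [0, 0, 0], -0.2],
    [[-23, 0, -170], [0, 0, 0], -0.2]
  ]
}}

```text
clock: 8.5
eef_pos: [490.5, -32.1, 193.3]
tcp_rot: [[0.989, -0.15, 0.003], [-0.15, -0.989, -0.0], [0.003, -0.0, -1.0]]
force: [-1.1, 0.5, -0.5]
width: 55.1
grip_force: 0.0
```

Run:
```python
from h import *
import pickle
s=manip.sense(); print(jpos(s),s["force"],s["width"])
c=read_camera("wrist");cv2.imwrite("pics/wrist3.png",c["frame"]); pickle.dump((c,s),open("wrist3.pkl","wb"))
```

```text
[-39.78358811 -73.4265256  193.263432  ] [-1.12971039  0.51636578 -0.51765503] 55.12347686533641
```

View pics/wrist3.png

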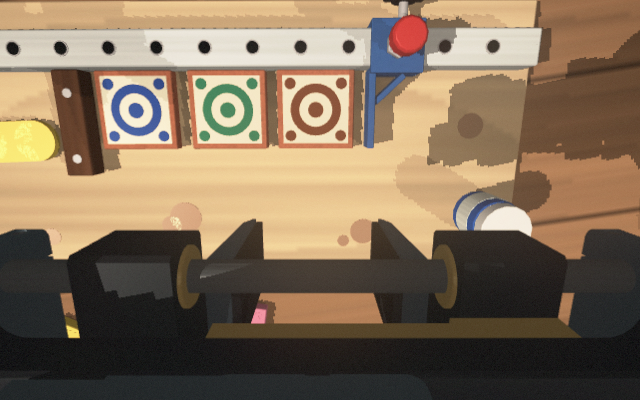

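The picture shows the three tiles square against the rail, blue (136,110), green (227,110) and brown (316,109), with the stop plate at (370,110). The knob top is at about (410,34).

Run:
```python
from h import *
import pickle
np.set_printoptions(precision=1,suppress=True)
c,s=pickle.load(open("wrist3.pkl","rb"))
def J(P):
    f=np.array([np.cos(YAW),np.sin(YAW)]);e=np.array([-f[1],f[0]]);d=P[:,:2]-O;return np.c_[d@f,d@e,P[:,2]]
v,u=np.mgrid[0:215,0:640];P=world(c,np.c_[u.ravel(),v.ravel()],s);Q=J(P)
m=(P[:,2]>25)&(P[:,2]<34)&(Q[:,0]<80)&(Q[:,0]>-60)&(Q[:,1]<133)&(Q[:,1]>-112)
im=np.zeros((215,640),np.uint8);im.ravel()[m]=255
for ct in cv2.findContours(im,cv2.RETR_EXTERNAL,cv2.CHAIN_APPROX_NONE)[0]:
    if cv2.contourArea(ct)>2000: print("tile",cv2.minAreaRect(J(ray(c,ct.reshape(-1,2)+0.5,30,s))[:,:2].astype(np.float32)))
f=c["frame"].astype(int).reshape(400,640,3)[:215].reshape(-1,3)
r=(f[:,2]>120)&(f[:,1]<80)&(f[:,0]<80)&(abs(u.ravel()-408)<40)&(v.ravel()<70)
t=r&(P[:,2]>92)&(P[:,2]<98)
print("knob n",r.sum(),t.sum(),"z",np.percentile(P[r,2],[5,50,95]))
im=np.zeros((215,640),np.uint8);im.ravel()[t]=255
ct=max(cv2.findContours(im,cv2.RETR_EXTERNAL,cv2.CHAIN_APPROX_NONE)[0],key=cv2.contourArea)
q=J(ray(c,ct.reshape(-1,2)+0.5,95.5,s))[:,:2].astype(np.float32); print("knob top",cv2.minEnclosingCircle(q))
holes=J(ray(c,[(12.5,48),(60,48),(108,48),(156,48),(204,48),(252.5,48),(300.5,48),(348.5,47.5),(445,47),(493,46.5)],48,s));print(holes)
```

```text
tile ((34.41095733642578, 10.27435302734375), (70.34956359863281, 244.9290313720703), 0.5602970719337463)
knob n 1188 1044 z [86.7 95.1 95.8]
knob top ((83.89256286621094, -137.56796264648438), 12.565793991088867)
[[  83.9  182.4   48. ]
 [  83.8  142.5   48. ]
 [  83.8  102.3   48. ]
 [  83.8   62.1   48. ]
 [  83.8   22.1   48. ]
 [  83.8  -18.4   48. ]
 [  83.9  -58.4   48. ]
 [  84.3  -98.4   48. ]
 [  84.9 -178.7   48. ]
 [  85.4 -218.7   48. ]]
```

Run:
```python
from h import *
s=manip.sense(); print(jpos(s),go(jig2w([84.3,-138.2,66.5]),YAW,s))
```

```text
[-40.5043763  -73.47525431 191.95001618] (array([124.7,  64.9, 125.5]), array([-0.    , -0.0004,  0.0014]))
```

Call:
{"fn": "carry_out", "kwargs": {
  "series": [
    [[35, 18, 0], [0, 0, 0], -0.2],
    [[70, 36, 10], [0, 0, 0], -0.2],
    [[100, 53, 25], [0, 0, 0], -0.2],
    [[118, 62, 45], [0, 0, 0], -0.2],
    [[124.5, 65, 68], [0, 0, 0], -0.2],
    [[124.7, 65, 90], [0, 0, 0], -0.2],
    [[124.7, 65, 108], [0, 0, 0], -0.2],
    [[124.7, 65, 120], [0, 0, 0], -0.2],
    [[124.7, 65, 125.5], [0, 0, 0], -0.2],
    [[124.7, 65, 125.5], [0, 0, 0], -0.2],
    [[124.7, 65, 125.5], [0, 0, 0], -0.2],
    [[124.7, 65, 125.5], [0, 0, 0], -0.2]
  ]
}}

```text
clock: 9.55
eef_pos: [604.6, -115.2, 67.7]
tcp_rot: [[0.989, -0.15, 0.001], [-0.15, -0.989, -0.0], [0.001, 0.0, -1.0]]
force: [0.2, 0.3, 0.0]
width: 54.4
grip_force: 0.0
```

Run:
```python
from h import *
s=manip.sense(); print(jpos(s),s["force"],s["width"],go(jig2w([84.3,-138.2,66.5]),YAW,s))
```

```text
[  85.5335612  -138.25395219   67.73277237] [0.18182838 0.25843091 0.0398924 ] 54.426633976157575 (array([-1.2, -0.1,  1.2]), array([ 0.0001, -0.0012,  0.0016]))
```

Call:
{"fn": "carry_out", "kwargs": {
  "series": [
    [[-0.8, 0, 1], [0, 0, 0], 0.2],
    [[-0.8, 0, 1], [0, 0, 0], 0.5],
    [[-0.8, 0, 1], [0, 0, 0], 1],
    [[-0.8, 0, 1], [0, 0, 0], 1],
    [[-0.8, 0, 1], [0, 0, 0], 1],
    [[-0.8, 0, 1], [0, 0, 0], 1]
  ],
  "force": 15
}}

```text
clock: 10.05
eef_pos: [603.4, -115.2, 66.1]
tcp_rot: [[0.989, -0.15, 0.0], [-0.15, -0.989, -0.0], [0.0, 0.0, -1.0]]
force: [-0.8, -1.5, 3.2]
width: 25.5
grip_force: 15.0
```

Run:
```python
from h import *
s=manip.sense(); print(jpos(s),s["force"],s["width"],s["grip_force"])
```

```text
[  84.37890163 -138.41443775   66.09583342] [-0.76629127 -1.50640053  3.20041766] 25.471972453893475 15.000363439321518
```

Call:
{"fn": "carry_out", "kwargs": {
  "series": [
    [[0, 0, 0], [0, 0, 0], 1],
    [[0, 0, 0], [0, 0, 0], 1],
    [[0, 0, -3], [0, 0, 0], 1],
    [[0, 0, -6], [0, 0, 0], 1],
    [[0, 0, -9], [0, 0, 0], 1],
    [[0, 0, -11], [0, 0, 0], 1],
    [[0, 0, -11.6], [0, 0, 0], 1],
    [[0, 0, -11.6], [0, 0, 0], 1],
    [[0, 0, -11.6], [0, 0, 0], 1]
  ],
  "force": 45
}}

```text
clock: 10.8
eef_pos: [603.3, -115.0, 77.4]
tcp_rot: [[0.989, -0.15, 0.0], [-0.15, -0.989, 0.0], [0.0, -0.0, -1.0]]
force: [4.6, -1.9, -8.4]
width: 24.9
grip_force: 45.0
```

Run:
```python
from h import *
s=manip.sense(); print(jpos(s),s["force"],s["width"],s["grip_force"])
```

```text
[  84.21412076 -138.25437253   77.35284549] [ 4.57221934 -1.88080195 -8.43614621] 24.939202831713374 44.99776840209961
```

Call:
{"fn": "carry_out", "kwargs": {
  "series": [
    [[0, -2, -11.6], [0, 0, 0], 1],
    [[0, -5, -11.6], [0, 0, 0], 1],
    [[0, -9, -11.6], [0, 0, 0], 1],
    [[0, -13, -11.6], [0, 0, 0], 1],
    [[0, -17, -11.6], [0, 0, 0], 1],
    [[0, -21, -11.6], [0, 0, 0], 1]
  ]
}}

```text
clock: 11.3
eef_pos: [603.8, -93.6, 87.0]
tcp_rot: [[0.989, -0.15, -0.006], [-0.15, -0.989, 0.001], [-0.006, -0.0, -1.0]]
force: [-2.1, -2.6, -26.1]
width: 24.8
grip_force: 45.0
```

Run:
```python
from h import *
s=manip.sense(); print(jpos(s),s["force"],s["width"],s["grip_force"])
```

```text
[  81.44801907 -117.0268888    86.98720135] [ -2.12971026  -2.60158153 -26.12511995] 24.845461465751864 44.992640018463135
```

I repeated the lift by mistake, because rows count from the start of each call. The fingers have slipped up the knob. The pin is between holes and rests on the rail, so I will ease off, open and regrip at the right height.

Call:
{"fn": "carry_out", "kwargs": {
  "series": [
    [[0, 0, 3], [0, 0, 0], 1],
    [[0, 0, 3], [0, 0, 0], 1],
    [[0, 0, 3], [0, 0, 0], 0.1],
    [[0, 0, 3], [0, 0, 0], 0.1],
    [[0, 0, 3], [0, 0, 0], 0.1],
    [[0, 0, 3], [0, 0, 0], 0.1]
  ]
}}

```text
clock: 11.8
eef_pos: [607.4, -94.5, 86.9]
tcp_rot: [[0.989, -0.15, 0.002], [-0.15, -0.989, -0.0], [0.002, -0.0, -1.0]]
force: [0.2, -0.4, 0.4]
width: 41.3
grip_force: 0.0
```

Run:
```python
from h import *
import pickle
s=manip.sense(); print(jpos(s),s["force"],s["width"],s["grip_force"],go(jig2w([84.2,-117.5,75]),YAW,s))
c=read_camera("scene");cv2.imwrite("pics/scene1.png",cv2.resize(c["frame"][130:280,240:440],None,fx=4,fy=4))
```

```text
[  85.20407369 -117.29652487   86.94163146] [ 0.17250362 -0.445581    0.41950621] 41.32338718273779 0.0 (array([-1. ,  0.2, 11.9]), array([-0.    , -0.002 ,  0.0014]))
```

View pics/scene1.png

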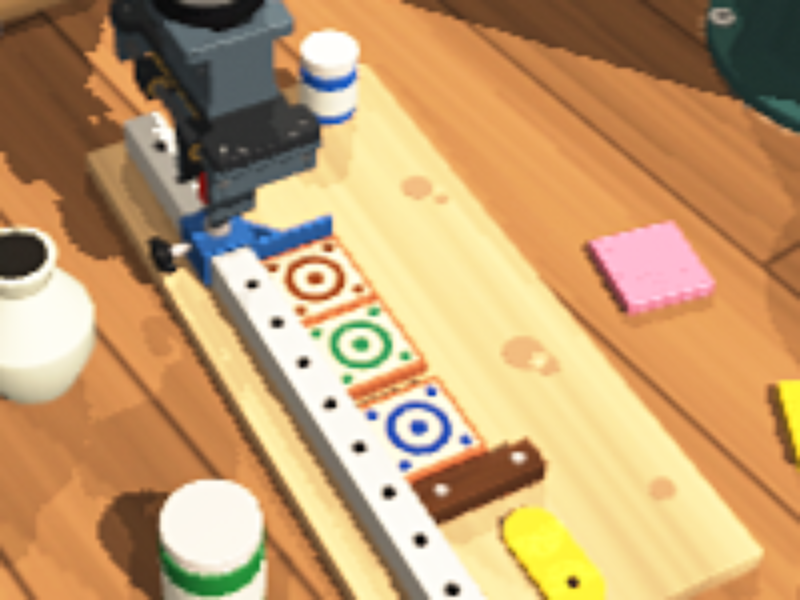

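The crop shows the stop part-way along, its plate at (300,235) close to the brown tile at (315,278), and all tiles still along the rail. Now I regrip.

Call:
{"fn": "carry_out", "kwargs": {
  "series": [
    [[-0.5, 0, 5], [0, 0, 0], 0.1],
    [[-0.8, 0, 10], [0, 0, 0], 0.1],
    [[-0.8, 0, 12], [0, 0, 0], 0.1],
    [[-0.8, 0, 12], [0, 0, 0], 0.1],
    [[-0.8, 0, 12], [0, 0, 0], 1],
    [[-0.8, 0, 12], [0, 0, 0], 1],
    [[-0.8, 0, 12], [0, 0, 0], 1],
    [[-0.8, 0, 12], [0, 0, 0], 1]
  ],
  "force": 15
}}

```text
clock: 12.52
eef_pos: [605.7, -94.3, 74.2]
tcp_rot: [[0.989, -0.15, 0.0], [-0.15, -0.989, -0.0], [0.0, 0.0, -1.0]]
force: [-0.1, -2.3, 0.2]
width: 25.0
grip_force: 15.0
```

Run:
```python
from h import *
s=manip.sense(); print(jpos(s),s["force"],s["width"],s["grip_force"])
```

```text
[  83.50845345 -117.41230023   74.18181833] [-0.12230132 -2.33037592  0.19172451] 25.042419285966197 15.000034868717194
```

Call:
{"fn": "carry_out", "kwargs": {
  "series": [
    [[0, 0, 0], [0, 0, 0], 1],
    [[0, 0, 0], [0, 0, 0], 1],
    [[0, 0, -1.2], [0, 0, 0], 1],
    [[0, 0, -2.3], [0, 0, 0], 1],
    [[0, 0, -2.3], [0, 0, 0], 1],
    [[0, -2, -2.3], [0, 0, 0], 1],
    [[0, -5, -2.3], [0, 0, 0], 1],
    [[0, -8, -2.3], [0, 0, 0], 1],
    [[0, -11, -2.3], [0, 0, 0], 1],
    [[0, -14, -2.3], [0, 0, 0], 1],
    [[0, -16, -2.3], [0, 0, 0], 1],
    [[0, -16, -2.3], [0, 0, 0], 1]
  ],
  "force": 45
}}

```text
clock: 13.52
eef_pos: [608.0, -77.8, 76.3]
tcp_rot: [[0.989, -0.15, -0.0], [-0.15, -0.989, 0.0], [-0.0, -0.0, -1.0]]
force: [3.9, -0.3, -9.7]
width: 25.0
grip_force: 45.0
```

Run:
```python
from h import *
s=manip.sense(); print(jpos(s),s["force"],s["width"],s["grip_force"])
```

```text
[  83.2876775  -100.76813343   76.26207084] [ 3.93133337 -0.2790413  -9.68997183] 25.0363762540696 44.99761998653412
```

Call:
{"fn": "carry_out", "kwargs": {
  "series": [
    [[0, -1.5, 0], [0, 0, 0], 1],
    [[0, -2.4, 0], [0, 0, 0], 1],
    [[0, -2.4, 0], [0, 0, 0], 1],
    [[0, -2.4, 2], [0, 0, 0], 1],
    [[0, -2.4, 4], [0, 0, 0], 1],
    [[0, -2.4, 5.5], [0, 0, 0], 1],
    [[0, -2.4, 5.5], [0, 0, 0], 1]
  ]
}}

```text
clock: 14.1
eef_pos: [608.4, -75.9, 70.5]
tcp_rot: [[0.989, -0.15, -0.0], [-0.15, -0.989, 0.0], [-0.0, -0.0, -1.0]]
force: [2.2, -1.2, -7.7]
width: 24.7
grip_force: 45.0
```

Run:
```python
from h import *
s=manip.sense(); print(jpos(s),s["force"],s["width"],s["grip_force"])
```

```text
[ 83.31762345 -98.81373398  70.51415869] [ 2.21982368 -1.23840542 -7.65720546] 24.73459901356612 44.99825119972229
```

Call:
{"fn": "carry_out", "kwargs": {
  "series": [
    [[0, -0.3, 1.5], [0, 0, 0], 1],
    [[0, -0.3, 3], [0, 0, 0], 1],
    [[0, -0.3, 4], [0, 0, 0], 1],
    [[0, -0.3, 4.7], [0, 0, 0], 1],
    [[0, -0.3, 4.7], [0, 0, 0], 1]
  ]
}}

```text
clock: 14.52
eef_pos: [608.4, -75.8, 66.1]
tcp_rot: [[0.989, -0.15, -0.0], [-0.15, -0.989, -0.0], [-0.0, 0.0, -1.0]]
force: [0.3, -3.3, -5.9]
width: 24.6
grip_force: 45.0
```

Run:
```python
from h import *
s=manip.sense(); print(jpos(s),s["force"],s["width"],s["grip_force"])
```

```text
[ 83.36565211 -98.69197904  66.05001176] [ 0.33914891 -3.31966946 -5.88616241] 24.606494121483276 44.99869644641876
```

Call:
{"fn": "carry_out", "kwargs": {
  "series": [
    [[0, 0, 0.5], [0, 0, 0], 1],
    [[0, 0, 1], [0, 0, 0], 1],
    [[0, 0, 1.5], [0, 0, 0], 1],
    [[0, 0, 1.5], [0, 0, 0], 1]
  ]
}}

```text
clock: 14.85
eef_pos: [608.7, -75.8, 65.7]
tcp_rot: [[0.989, -0.15, 0.0], [-0.15, -0.989, -0.0], [0.0, 0.0, -1.0]]
force: [-5.2, -2.5, 12.1]
width: 25.0
grip_force: 45.0
```

Run:
```python
from h import *
s=manip.sense(); print(jpos(s),s["force"],s["width"],s["grip_force"])
```

```text
[ 83.64554445 -98.66241358  65.68614081] [-5.21828566 -2.46119341 12.08631745] 24.97351747104346 45.00301480293274
```

Call:
{"fn": "carry_out", "kwargs": {
  "series": [
    [[0, 0, -0.8], [0, 0, 0], 1],
    [[0, 0, -0.8], [0, 0, 0], 0.3],
    [[0, 0, -0.8], [0, 0, 0], 0.3],
    [[0, 0, -0.8], [0, 0, 0], 0.3],
    [[0, 0, -0.8], [0, 0, 0], 1],
    [[0, 0, -0.8], [0, 0, 0], 1],
    [[0, 0, -0.8], [0, 0, 0], 1],
    [[0, 0, -0.8], [0, 0, 0], 1],
    [[0, 0, -0.8], [0, 0, 0], 1]
  ],
  "force": 20
}}

```text
clock: 15.6
eef_pos: [608.6, -75.7, 65.5]
tcp_rot: [[0.989, -0.15, 0.0], [-0.15, -0.989, -0.0], [0.0, -0.0, -1.0]]
force: [-0.0, -0.1, 0.4]
width: 25.3
grip_force: 20.0
```

Run:
```python
from h import *
s=manip.sense(); print(jpos(s),s["force"],s["width"],s["grip_force"])
```

```text
[ 83.48594926 -98.60059998  65.47778208] [-0.01888105 -0.10941782  0.38732087] 25.349823348974695 20.000113248825073
```

Call:
{"fn": "carry_out", "kwargs": {
  "series": [
    [[0, 1, 0.4], [0, 0, 0], 1],
    [[0, 2, 0.4], [0, 0, 0], 1],
    [[0, 2, 0.4], [0, 0, 0], 1]
  ]
}}

```text
clock: 15.85
eef_pos: [608.3, -77.7, 65.4]
tcp_rot: [[0.989, -0.15, 0.0], [-0.15, -0.989, 0.0], [0.0, -0.0, -1.0]]
force: [-1.8, 1.0, 7.2]
width: 25.7
grip_force: 20.0
```

Call:
{"fn": "carry_out", "kwargs": {
  "series": [
    [[0, -1, 0], [0, 0, 0], 1],
    [[0, -2, 0], [0, 0, 0], 1],
    [[0, -2, 0], [0, 0, 0], 1]
  ]
}}

```text
clock: 16.1
eef_pos: [608.6, -75.7, 65.4]
tcp_rot: [[0.989, -0.15, 0.0], [-0.15, -0.989, -0.0], [0.0, 0.0, -1.0]]
force: [-2.2, -0.1, 6.5]
width: 25.5
grip_force: 20.0
```

Run:
```python
from h import *
s=manip.sense(); print(jpos(s),s["force"],s["width"],s["grip_force"])
a=read_camera("scene")["frame"][140:260,260:400];b=read_camera("side")["frame"][150:270,260:400]
cv2.imwrite("pics/end.png",cv2.resize(np.hstack([a,b]),(798,342),interpolation=cv2.INTER_CUBIC))
```

```text
[ 83.54589994 -98.59413881  65.39948268] [-2.21967931 -0.05449905  6.48250638] 25.540696826401796 20.000641644001007
```

View pics/end.png

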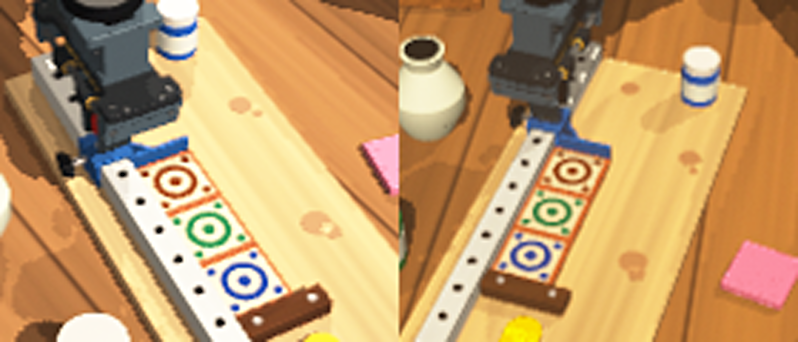

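Both views show the three tiles in one straight row between the block and the stop plate, with the stop closed up on the brown tile and the jar and rib unmoved. One numeric check remains, of the knob height and the stop position.

Run:
```python
from h import *
np.set_printoptions(precision=1,suppress=True)
f=np.array([np.cos(YAW),np.sin(YAW)]);e=np.array([-f[1],f[0]])
def J(P): d=P[:,:2]-O;return np.c_[d@f,d@e,P[:,2]]
for n in("scene","side"):
    c=read_camera(n);v,u=np.mgrid[140:270,260:420];P=J(world(c,np.c_[u.ravel(),v.ravel()]));g=c["frame"][140:270,260:420].reshape(-1,3).astype(int)
    r=(g[:,2]>90)&(g[:,1]<60)&(g[:,0]<60)&(abs(P[:,0]-85)<25)&(P[:,2]>60)
    print(n,"red",r.sum(),P[r].min(0) if r.any() else "",P[r].max(0) if r.any() else "")
    b=(g[:,0]>g[:,2]+50)&(P[:,2]>40)&(P[:,2]<50)&(P[:,0]>0)&(P[:,0]<60)
    print(" plate y",np.percentile(P[b,1],[5,50,95]))
    m=(P[:,2]>26)&(P[:,2]<34)&(P[:,0]>-60)&(P[:,0]<68)&(P[:,1]>-78)&(P[:,1]<130)
    for lo,hi in((-75,-15),(-5,55),(70,125)):
        k=m&(P[:,1]>lo)&(P[:,1]<hi); print(" tile near edge x",np.percentile(P[k,0],[1,3]))
```

```text
scene red 10 [  95.9 -102.    81.5] [ 99.3 -93.5  97.8]
 plate y [-97.2 -79.7 -77.6]
 tile near edge x [1.5 3.4]
 tile near edge x [1.8 2.7]
 tile near edge x [1.1 2.8]
side red 0  
 plate y [-92.5 -77.3 -74.3]
 tile near edge x [-0.   0.9]
 tile near edge x [-1.   0.3]
 tile near edge x [-1.9 -0.7]
```

```bash
python3 -c "
from cell import manip
print(manip.sign_off())"
```

```text
the job is handed in; nothing more can be done
None
```

I've handed the job in: the three tiles are flat against the rail, the blue stop is one hole in and closed up on the row, and the gripper still holds the knob. Pin home is judged from arm height and force, as the cameras couldn't confirm the knob height and a 2 mm sideways nudge moved with only about 1 N, so check it before doing up the clamp screw; I also over-pulled the knob once mid-slide (26 N), then let it go and regripped it.

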